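# Fit the tea tin's double lid, then hold the outer lid up for checking

## Robot

A 6-joint arm with a two-finger parallel gripper is mounted at the origin on the work surface. World frame = base frame: x ahead of the robot, y to its left, z up, the work surface at z = 0. Lengths are in m, angles in rad, forces in N, time in s.
With the tool pointing down it reaches from about 0.25 to 0.8 m from the base axis. Payload 8.5 kg.
Tool frame: the origin (TCP) lies midway between the tips of the shut fingers; the grasp point (between the pads) lies 19 mm behind it; z points along the fingers, y is the line along which they close (so a half turn about z gives the same grasp; the last joint's range is limited). The gripper opens to 85 mm and grips with 20 to 120 N. Pads are 22 mm wide; open, the fingers measure 114 mm over their backs; the gripper's body (76 mm by 85 mm) begins 54 mm behind the grasp point. The pads swing forward as they close: fully open they stand 13 mm farther back than shut.
Start: joints at [-1.172, 0.238, -0.013, 1.319, 0, 1.571], TCP at [0.204, -0.484, 0.231] pointing down, gripper open.
Joint ranges: [-2.66, 2.66], [-1.03, 1.9], [-1.14, 1.46], [-1.82, 2.27], [-1.45, 1.34], [-3.14, 3.14]. Speed limits (rad/s): [2.22, 2.22, 2.79, 3.14, 3.14, 3.14].

## Interface

Orientations are given as a unit quaternion [w, x, y, z].
In Python, from station import readout, imaging, workorder gives the robot as it stands.
- The arm moves only by the tool step_arm, never from a script. Its argument "deltas" is a list that holds one entry, the list of rows, each a list of 4 numbers: the shift along the tool's x, y, z each as a share of 0.2 m, from -1 to 1, then the turn about the tool's z as a share of pi rad, from -1 to 1. In form: [[[tx, ty, tz, twist], ...]]. A call has exactly 10 rows; each row shifts and turns the commanded pose from where the row before left it, along the tool's axes as they then stand; what a row does not reach is not made up. A row lasts 1/12 s, in which the tool goes at most 41.7 mm and 7.16 degrees, less where a joint would pass 70% of its speed; a pose out of reach is approached as far as the arm can. A call with a number of a shift or a turn outside -1 to 1 is refused whole. A call with a gripper value outside its range is refused whole. "gripper" is the opening, from 0 (shut) to 1 (fully open), set as the call begins (left out, the last holds). The fingers move at their own pace and stop on an object; the grip force is fixed at half the most. Time passes only in rows, so rows that do not move let the fingers close, or fill a call up. It gives the time, the measured TCP pose, the force, the opening and the grip force at its end, in the units of the state.
- readout.read_state(): the state, without advancing time (a new reading comes with each control period).
- imaging.get_image(name): name is "scene" or "side" or "wrist"; returns a dict with "frame" (400x640x3 uint8, blue, green, red), "fx", "fy", "cx", "cy" (pixels), "dist_coeffs" ([k1, k2, p1, p2, k3] as OpenCV has them; the pictures are not rectified), "extrinsics" (4x4, takes a point from camera to world coordinates). Camera axes: x right, y down, z forward; pixel columns grow to the right and rows downward; lengths in m; the calibration is good to about 2 mm. A picture is of the moment at which its call begins. There is no depth.
- workorder.finish_job(): hands the job in; it is judged then, once.
The state is a dict: "t": time; "joint_pos": joint angles; "qvel": joint speeds; "joint_torque": joint torques, N m; "tool_pos": TCP position; "tool_rot": TCP orientation; "force": force on the tool from outside, world axes, zero at the start; "wrist_torque": the same for the moment, N m; "opening": finger opening in m; "grasp_force": force on a finger pad.
Only numpy, scipy, OpenCV 4.12 (cv2) and the standard library are available. Lean on these libraries where they do the work, as an engineer would, in place of code of your own. Each camera call takes 0.05 s, during which the arm holds its last target. There are 200 camera calls.

## Task

Swing the small carton's two half-open long flaps outward, well past upright, and take out the tea tin's new double lid, both lids together, pinching the inner lid's edge through the cut-outs in the outer lid's long sides; lower them, still nested, gently onto the open tin until the inner lid is fully down in its mouth. Then lift the outer lid alone by its black knob, leaving the inner lid seated, and finish still holding it level, a hand's breadth (80 to 100 mm) straight above the tin, so that the fit can be checked. Do not shove or tip the tin, and leave the cup in the carton and everything else on the counter where it is.

Things in the scene. Friction and masses are not known exactly. Their poses are not given: they have to be found in the camera images.
- carton: Open-topped cardboard carton, 240 (x) x 200 (y) x 64 mm high, walls 4 mm, fixed. Origin: centre of its underside; the pad inside, on which the lids stand, is 12 mm above it. The short flaps at its x ends are folded down outside, leaning out 25 mm; the long flaps at +y and -y stand half open above it. In it lie the nested lids and, near its +x end, a steel cup.
- flap_left (a joint): Long flap on the carton's +y side, 236 x 95 x 3 mm, hinged on the rim. 0 = closed, level over the carton; 1.57 = upright; up to 2.9 = laid back outside. Starts at 1.0 to 1.35; a very light push on its inner side, near the free edge, swings it and it stays where it is left. Rise with the edge as it swings up, or it may rub and bind on the finger.
- flap_right (a joint): The same kind of flap on the carton's -y side: 0 = closed, 1.57 = upright, up to 2.9 = laid back outside. At the start a gap of 90 mm or more is open between the free edges of the two flaps, along the carton's middle.
- flap_left_edge (a point): Middle of the free edge of the left flap.
- flap_right_edge (a point): Middle of the free edge of the right flap.
- flap_left_hinge (a point): Middle of the left flap's hinge line: on the carton's +y rim, 98 mm from its middle, 64 mm up.
- flap_right_hinge (a point): Middle of the right flap's hinge line: on the carton's -y rim, 98 mm from its middle, 64 mm up.
- inner_lid: Inner lid, plain steel, about 120 g. Origin: centre of its underside. A plug 94 (x) x 44 (y) mm, tapering to 86 x 36 over its lowest 9 mm, goes 18 mm into the tin's mouth; above it, from 18 to 26 mm, a flange 110 (x) x 58 (y) mm rests on the tin's rim. Starts standing in the carton under the outer lid, only the flange's edges bare in that lid's cut-outs. Half a turn makes no difference.
- inner_flange (a point): Centre of the inner lid's flange, at half its 8 mm height, 22 mm above the lid's origin. The bare edges lie 29 mm either side of it along the lid's y.
- outer_lid: Outer lid, plain steel, 120 (x) x 68 (y) mm, about 100 g, lying loose over the inner lid (3 mm play). Origin: centre of its lower hem, 8 mm above the inner lid's origin when nested, axes agreeing. Skirt 0 to 18 mm, top face at 21 mm. Amid both long sides (+y, -y) a cut-out 46 mm long goes through skirt and top (which is 50 mm across y there).
- outer_knob (a point): Centre of the round black knob on the outer lid, 41 mm above that lid's origin: 20 mm across, 18 mm high, on a neck 12 mm across and 11 mm high.
- tea_tin: Open rectangular steel tin with foil packs of tea in it, 104 (x) x 54 (y) x 110 mm high, walls 2.5 mm, mouth 99 x 49 mm, 0.5 to 0.9 kg, standing loose. Origin: centre of its underside. With the inner lid fully down, that lid's origin is 92 mm above the tin's, their x axes parallel (either way round).
- steel_cup: Small steel cup, 54 mm across, 45 mm high, standing in the carton; stays there.
- bowls: Stack of three white bowls, 116 mm across, 76 mm high, beyond the tin and carton; stays.
- cups: Stack of white drinking cups, 78 mm across, 150 mm high; stays.
- canister: Round steel canister with a closed lid, 89 mm across, 141 mm high; stays.
- spoon: Steel spoon, 190 mm long, lying between the tin and the carton; origin under the middle of its length; stays.
- tongs: Steel tongs, 250 mm long, lying flat at the robot's left; stay.
Not all that is in view belongs to the job. What is shaped like the outer_lid but blue or red is not meant.

How it is judged:
By the outcome, as a careful person would: the job done as asked, in the order asked, and still so for the second after the job is handed in, while the arm keeps its last pose, push and grip.
It also fails if it takes over 72 s, if anything falls off the work surface, if the arm or the gripper's body presses on something with over 40 N, if the wrist force passes 120 N, or if a joint passes its speed limit or range.

## Working session

There is one attempt and no reset: what is moved stays moved. The work goes in short steps, Python scripts to look and compute and a tool call to move; the robot and the scene stay as the last step left them, time stands still between calls to the robot, and variables do not carry over. Pictures are saved under pics/ and viewed, at most 10 in all, crops included, and the job is handed in when it is done.

Besides the shell and the picture viewer there is one more tool, called after "Request:" by a JSON object that holds its "api" and its "payload", one argument or row to a line. step_arm: Moves the arm, as the interface text tells. Shift numbers are shares of 0.2 m and turn numbers shares of pi rad, none past 1 either way. Its arguments: {"type":"object","properties":{"deltas":{"type":"array"},"gripper":{"type":"number"}},"required":["deltas"]}

```bash
ls; mkdir -p pics
cat > h.py <<'E'
import numpy as np, cv2
from station import readout, imaging, workorder
def cam(n):
    d=imaging.get_image(n); d['K']=np.array([[d['fx'],0,d['cx']],[0,d['fy'],d['cy']],[0,0,1.]]); d['D']=np.array(d['dist_coeffs'],float); d['E']=np.array(d['extrinsics']); return d
def ray(d,uv):
    p=cv2.undistortPoints(np.array(uv,float).reshape(-1,1,2),d['K'],d['D']).reshape(-1,2)
    r=np.c_[p,np.ones(len(p))]@d['E'][:3,:3].T
    return d['E'][:3,3],r/np.linalg.norm(r,axis=1)[:,None]
def plane(d,uv,z):
    o,r=ray(d,uv); return o+r*((z-o[2])/r[:,2])[:,None]
def tri(d1,u1,d2,u2):
    o1,r1=ray(d1,u1);o2,r2=ray(d2,u2);out=[]
    for a,b in zip(r1,r2):
        s=np.linalg.lstsq(np.c_[a,-b],o2-o1,rcond=None)[0]
        p,q=o1+a*s[0],o2+b*s[1]; out.append(np.r_[(p+q)/2,np.linalg.norm(p-q)])
    return np.array(out)
def proj(d,P):
    M=np.linalg.inv(d['E']); return cv2.projectPoints(np.array(P,float).reshape(-1,1,3),cv2.Rodrigues(M[:3,:3])[0],M[:3,3],d['K'],d['D'])[0].reshape(-1,2)
E
python3 - <<'E'
from h import *
import pickle
D={}
for n in ['scene','side','wrist']:
    D[n]=cam(n); print(n,D[n]['E'].round(3).tolist(),D[n]['fx'],D[n]['dist_coeffs'])
pickle.dump(D,open('d0.pkl','wb'))
cv2.imwrite('pics/a.png',cv2.resize(D['scene']['frame'],(800,500),interpolation=cv2.INTER_CUBIC))
cv2.imwrite('pics/b.png',cv2.resize(D['side']['frame'],(800,500),interpolation=cv2.INTER_CUBIC))
s=readout.read_state();print(s)
E
```

```text
pics
scene [[-0.268, 0.766, -0.583, 1.367], [0.963, 0.21, -0.168, 0.255], [-0.006, -0.607, -0.795, 1.18], [0.0, 0.0, 0.0, 1.0]] 480.77187981421713 [0.03458488 0.         0.         0.         0.        ]
side [[-0.878, -0.347, 0.33, 0.109], [-0.479, 0.654, -0.586, 0.84], [-0.012, -0.672, -0.74, 1.092], [0.0, 0.0, 0.0, 1.0]] 515.7663473930669 [-0.11609433  0.          0.          0.          0.        ]
wrist [[0.388, -0.871, -0.302, 0.283], [-0.922, -0.367, -0.126, -0.45], [-0.001, 0.327, -0.945, 0.374], [0.0, 0.0, 0.0, 1.0]] 349.82937033289693 [-0.04813005  0.          0.          0.          0.        ]
{'t': 0.15, 'joint_pos': array([-1.17199385e+00,  2.38690831e-01, -1.40518118e-02,  1.31921797e+00,
        4.16759744e-05,  1.57083392e+00]), 'qvel': array([ 4.75580559e-04, -2.25517373e-03,  1.91710779e-03,  9.17062993e-04,
        2.26157924e-04,  3.58464681e-05]), 'joint_torque': array([-1.10051769e-03, -5.39080060e+01,  3.46597624e+01,  1.44687050e-02,
        4.76291075e-05, -9.92691241e-06]), 'tool_pos': array([ 0.20375226, -0.48350005,  0.23080363]), 'tool_rot': array([-5.74734848e-04,  9.80188916e-01,  1.98064002e-01, -9.48982312e-05]), 'force': array([-0.21153124, -0.73915306,  0.28989163]), 'wrist_torque': array([ 0.05787771, -0.01172636, -0.04685838]), 'grasp_force': 0.0, 'opening': 0.08556440402342884}
```

View pics/a.png

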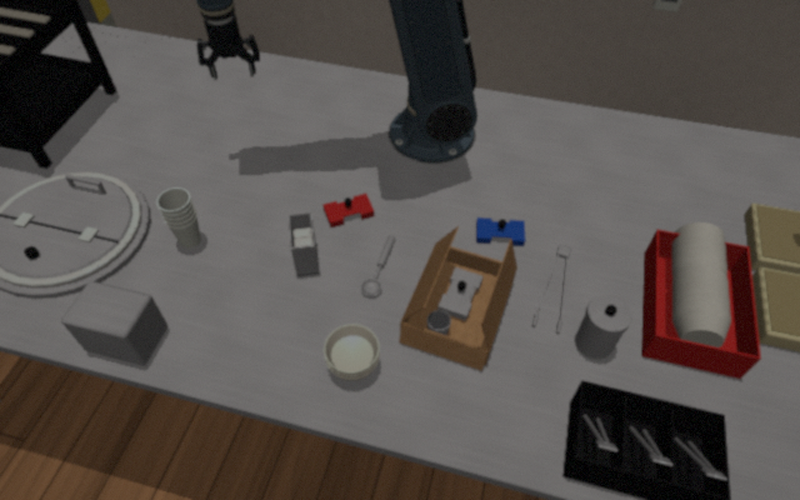

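View pics/b.png

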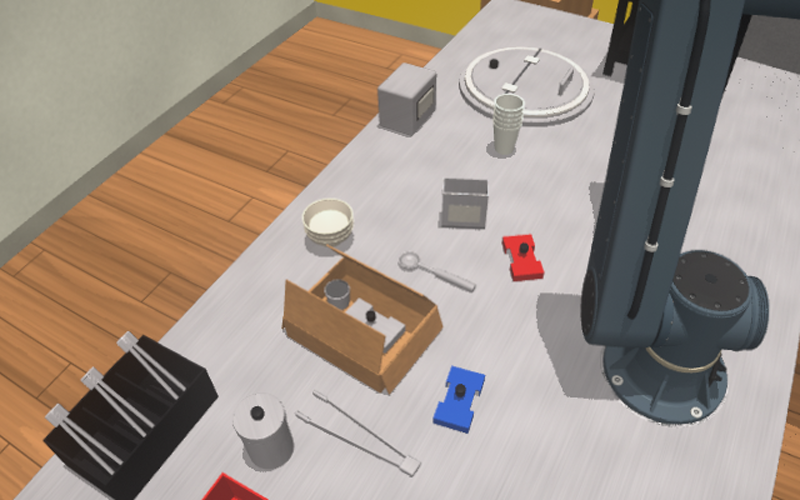

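Scene view (800×500 scaling): the candidates are the plain steel lid in the carton (461,286), red lid (349,209), blue lid (500,230), and canister knob (611,311). I choose the plain one in the carton. The tin is at (304,245) in the scene view and (465,203) in the side view. Next is the close crop.

Run:
```python
from h import *
import pickle
D=pickle.load(open('d0.pkl','rb'))
def crop(d,x,y,w,h,s): return cv2.resize(d['frame'][y:y+h,x:x+w],None,fx=s,fy=s,interpolation=cv2.INTER_CUBIC)
a=crop(D['scene'],220,160,200,140,4); cv2.imwrite('pics/c.png',a)
b=crop(D['side'],215,135,200,150,4); cv2.imwrite('pics/d.png',cv2.convertScaleAbs(b))
```

```text
(no output)
```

View pics/c.png

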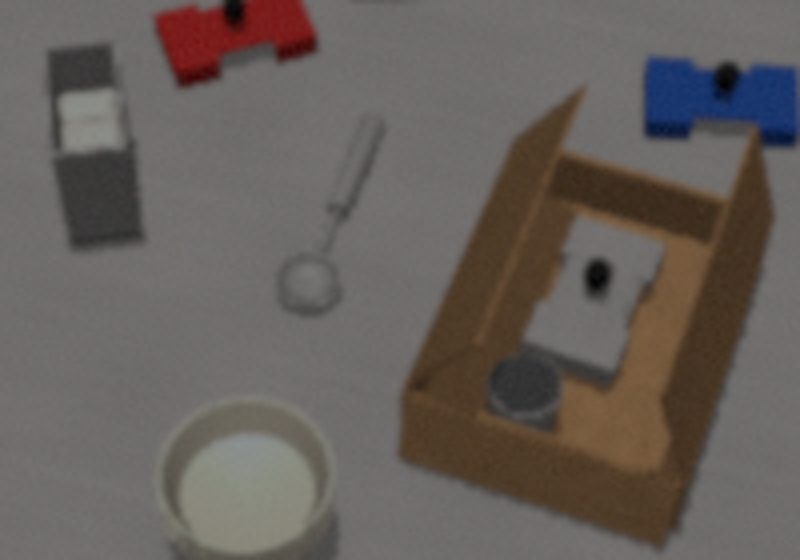

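View pics/d.png

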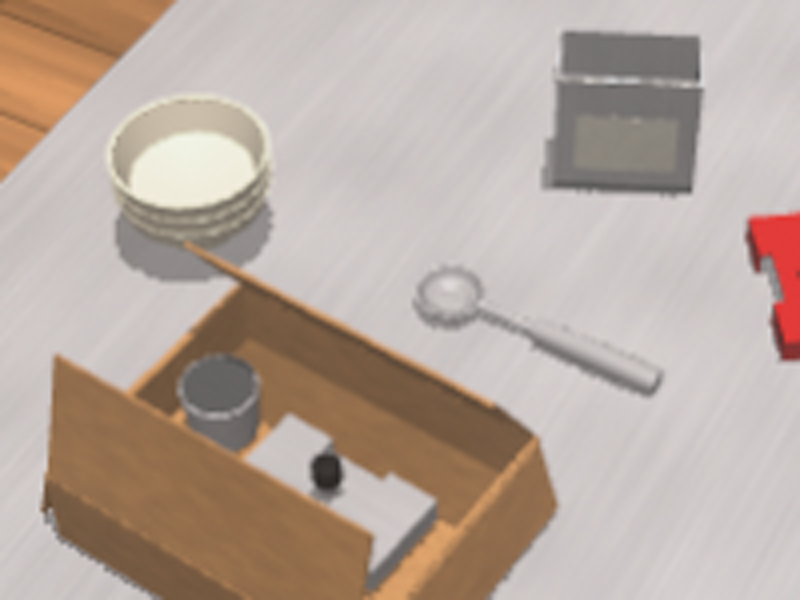

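The crops show the plain steel nested lids: knob at scene crop (597,275) and side crop (327,470), with the cup beside them. They also show both flaps leaning inward and the tin's open mouth, scene crop (50–130, 45–150). I'll triangulate these.

Run:
```python
from h import *
import pickle
D=pickle.load(open('d0.pkl','rb'));S,T=D['scene'],D['side']
s=lambda L:[(x/4+220,y/4+160) for x,y in L]; t=lambda L:[(x/4+215,y/4+135) for x,y in L]
np.set_printoptions(precision=4,suppress=True)
nm=['Redge near','Redge far','Ledge near','Ledge far','knob']
for n,p in zip(nm,tri(S,s([(585,88),(475,345),(755,130),(665,400),(597,275)]),T,t([(500,405),(185,243),(370,535),(58,355),(327,470)]))): print(n,p)
c=plane(S,s([(570,214),(665,243),(610,372),(524,345)]),.041);print('lid top',c,c.mean(0))
for d,L in ((S,s([(50,50),(112,45),(133,148),(58,152)])),(T,t([(562,32),(700,38),(703,82),(556,78)]))):
    p=plane(d,L,.11);print('tin',p,p.mean(0),[np.linalg.norm(p[i]-p[i-1]) for i in range(4)])
print('carton hem', plane(S,s([(405,395),(515,140),(770,215),(680,490)]),.064))
print(plane(S,s([(400,458),(665,545)]),0))
print('Tcarton',plane(T,t([(540,437),(245,285)]),.064),plane(T,t([(555,503)]),0))
# subpixel knob blob
for n,d,(x,y) in (('S',S,(369,229)),('T',T,(297,252))):
    g=cv2.cvtColor(d['frame'],cv2.COLOR_BGR2GRAY)[y-9:y+10,x-9:x+10]; m=g<40
    yy,xx=np.nonzero(m); print(n,m.sum(),xx.mean()+x-9,yy.mean()+y-9,g.min())
```

```text
Redge near [0.4615 0.1604 0.1409 0.0036]
Redge far [0.6975 0.1378 0.1439 0.0001]
Ledge near [0.4781 0.2828 0.1512 0.0018]
Ledge far [0.7096 0.2599 0.1521 0.005 ]
knob [0.5623 0.1978 0.0599 0.0006]
lid top [[0.4998 0.1669 0.041 ]
 [0.5075 0.2393 0.041 ]
 [0.6278 0.222  0.041 ]
 [0.6218 0.1594 0.041 ]] [0.5642 0.1969 0.041 ]
tin [[ 0.5045 -0.2328  0.11  ]
 [ 0.4875 -0.19    0.11  ]
 [ 0.5769 -0.1414  0.11  ]
 [ 0.5945 -0.1919  0.11  ]] [ 0.5409 -0.189   0.11  ] [np.float64(0.09892166769387338), np.float64(0.046065442871496644), np.float64(0.10168842363433785), np.float64(0.05344389247922981)]
tin [[ 0.5937 -0.1916  0.11  ]
 [ 0.5028 -0.2325  0.11  ]
 [ 0.4817 -0.1902  0.11  ]
 [ 0.5753 -0.1452  0.11  ]] [ 0.5384 -0.1898  0.11  ] [np.float64(0.04993706459998718), np.float64(0.09973807980096809), np.float64(0.04726227850278496), np.float64(0.10385515682969826)]
carton hem [[0.6977 0.0924 0.064 ]
 [0.4601 0.1149 0.064 ]
 [0.48   0.3084 0.064 ]
 [0.7201 0.2841 0.064 ]]
[[0.7101 0.0928 0.    ]
 [0.7274 0.2832 0.    ]]
Tcarton [[0.4552 0.1143 0.064 ]
 [0.6895 0.0922 0.064 ]] [[0.4433 0.1132 0.    ]]
S 29 368.8965517241379 228.82758620689654 4
T 0 nan nan 43<stdin>:17: RuntimeWarning: Mean of empty slice.
  ret = ret.dtype.type(ret / rcount)
```

Request:
{"api": "step_arm", "payload": {
  "deltas": [
    [[0,0,0,-0.039],[0,0,0,-0.039],[0,0,0,-0.039],[0,0,0,-0.039],[0,0,0,-0.039],[0,0,0,-0.039],[0,0,0,-0.039],[0,0,0,-0.039],[0,0,0,-0.039],[0,0,0,-0.039]]
  ],
  "gripper": 0
}}

```text
t: 0.98
tool_pos: [0.2038, -0.4836, 0.231]
tool_rot: [-0.0, 0.686, 0.728, 0.0]
force: [0.2, 0.0, -0.2]
opening: -0.0004
grasp_force: 0.0
```

```bash
cat >> h.py <<'E'
def st():
    s=readout.read_state(); w,x,y,z=s['tool_rot']; X=np.array([1-2*(y*y+z*z),2*(x*y+w*z)]); return s,np.degrees(np.arctan2(X[1],X[0]))
def go(tgt,a=None):
    "shares for shift (tool axes now) to tgt, and twist share to angle a (deg)"
    s,al=st(); c,n=np.cos(np.radians(al)),np.sin(np.radians(al)); d=np.array(tgt)-s['tool_pos']
    sh=np.array([c*d[0]+n*d[1],n*d[0]-c*d[1],-d[2]])/.2
    print('alpha %.2f pos'%al,s['tool_pos'].round(4),'shares',sh.round(4),'twist',None if a is None else round(((al-a+180)%360-180)/180,4),'F',np.round(s['force'],1),'t',round(s['t'],2),'open',round(s['opening'],4),'gf',round(s['grasp_force'],1))
E
python3 - <<'E'
from h import *
s,a=st();print(a,s['joint_pos'].round(3)); go((.588,.2,.231),174.5)
E
```

```text
93.39711443947292 [-1.172  0.238 -0.014  1.319 -0.     0.34 ]
alpha 93.40 pos [ 0.2038 -0.4836  0.231 ] shares [3.2981 2.1202 0.    ] twist -0.4506 F [ 0.2  0.  -0.2] t 0.98 open -0.0004 gf 0.0
```

Request:
{"api": "step_arm", "payload": {
  "deltas": [
    [[0.165,0.106,0,0],[0.165,0.106,0,0],[0.165,0.106,0,0],[0.165,0.106,0,0],[0.165,0.106,0,0],[0.165,0.106,0,0],[0.165,0.106,0,0],[0.165,0.106,0,0],[0.165,0.106,0,0],[0.165,0.106,0,0]]
  ]
}}

```text
t: 1.82
tool_pos: [0.3984, -0.1411, 0.2314]
tool_rot: [0.0, 0.688, 0.726, 0.0]
force: [1.9, -2.0, 0.3]
opening: -0.0001
grasp_force: 0.0
```

Request:
{"api": "step_arm", "payload": {
  "deltas": [
    [[0.165,0.106,0,0],[0.165,0.106,0,0],[0.165,0.106,0,0],[0.165,0.106,0,0],[0.165,0.106,0,0],[0.165,0.106,0,0],[0.165,0.106,0,0],[0.165,0.106,0,0],[0.165,0.106,0,0],[0.165,0.106,0,0]]
  ]
}}

```text
t: 2.65
tool_pos: [0.5926, 0.1998, 0.231]
tool_rot: [-0.0, 0.688, 0.726, -0.0]
force: [0.2, -0.4, 0.5]
opening: 0.0001
grasp_force: 0.0
```

Request:
{"api": "step_arm", "payload": {
  "deltas": [
    [[0,0,0,-0.039],[0,0,0,-0.039],[0,0,0,-0.039],[0,0,0,-0.039],[0,0,0,-0.039],[0,0,0,-0.039],[0,0,0,-0.039],[0,0,0,-0.039],[0,0,0,-0.039],[0,0,0,-0.039]]
  ]
}}

```text
t: 3.48
tool_pos: [0.592, 0.1978, 0.231]
tool_rot: [-0.0, 0.143, 0.99, -0.0]
force: [0.4, -0.4, 0.3]
opening: 0.0004
grasp_force: 0.0
```

Run:
```python
from h import *
go((.588,.2,.115),174.5)
d=cam('wrist')
cv2.imwrite('pics/e.png',d['frame'])
import pickle; pickle.dump(d,open('w1.pkl','wb'))
```

```text
alpha 163.59 pos [0.592  0.1978 0.231 ] shares [0.0223 0.0049 0.5798] twist -0.0606 F [ 0.4 -0.4  0.3] t 3.48 open 0.0004 gf 0.0
```

View pics/e.png

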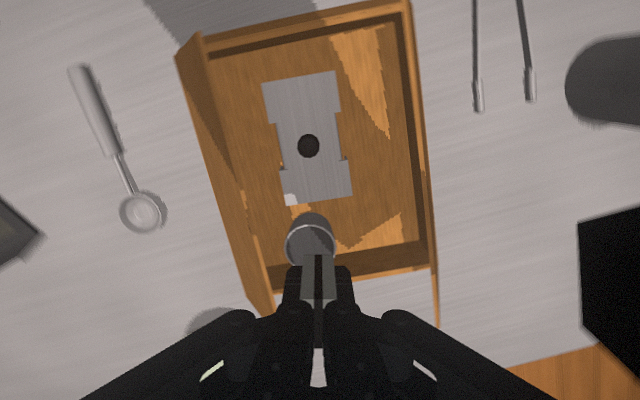

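The wrist view shows the carton from above: knob at (308,146), lid corners at about (262,82), (336,70), (352,196), (285,207), and both flaps clear of the fingers. I'll measure the lid pose and get down between the flaps.

Run:
```python
from h import *
import pickle
np.set_printoptions(precision=4,suppress=True)
d=pickle.load(open('w1.pkl','rb')); f=d['frame'].astype(int)
sub=f[60:215,245:365]; sat=sub.max(2)-sub.min(2); m=((sat<25)&(sub.max(2)>70)).astype(np.uint8)
n,l,s,c=cv2.connectedComponentsWithStats(m); i=1+s[1:,4].argmax(); m=(l==i).astype(np.uint8)
cn=max(cv2.findContours(m,0,cv2.CHAIN_APPROX_NONE)[0],key=cv2.contourArea).reshape(-1,2)+[245,60]
P=plane(d,cn,.041)[:,:2].astype(np.float32); r=cv2.minAreaRect(P); print('rect',r)
yy,xx=np.nonzero((f[130:162,292:325].max(2)<45)); k=(xx.mean()+292,yy.mean()+130); print('knob',k,plane(d,[k],.061))
```

```text
rect ((0.5633577704429626, 0.19809460639953613), (0.0675148144364357, 0.11961513757705688), 82.8379898071289)
knob (np.float64(307.9142857142857), np.float64(145.55873015873016)) [[0.5635 0.198  0.061 ]]
```

Request:
{"api": "step_arm", "payload": {
  "deltas": [
    [[0.02,0,0,-0.03],[0,0,0,-0.03],[0,0,0.08,0],[0,0,0.1,0],[0,0,0.1,0],[0,0,0.1,0],[0,0,0.1,0],[0,0,0.1,0],[0,0,0,0],[0,0,0,0]]
  ]
}}

```text
t: 4.37
tool_pos: [0.5876, 0.1988, 0.1146]
tool_rot: [-0.001, 0.053, 0.999, -0.0]
force: [0.0, 0.0, 0.8]
opening: 0.0
grasp_force: 0.0
```

Request:
{"api": "step_arm", "payload": {
  "deltas": [
    [[0,0.1,-0.02,0],[0,0.1,-0.01,0],[0,0.04,-0.01,0],[0,0.04,-0.01,0],[0,0.04,-0.01,0],[0,0.04,-0.01,0],[0,0.04,-0.01,0],[0,0.04,-0.01,0],[0,0.04,0,0],[0,0.04,0,0]]
  ]
}}

```text
t: 5.2
tool_pos: [0.5992, 0.3031, 0.1334]
tool_rot: [0.0, 0.052, 0.999, 0.0]
force: [0.8, -1.2, -0.6]
opening: -0.0
grasp_force: 0.1
```

Run:
```python
from h import *
go((.602,.345,.125),174.5)
d=cam('scene'); cv2.imwrite('pics/f.png',cv2.resize(d['frame'][150:300,260:440],None,fx=3,fy=3))
```

```text
alpha 174.04 pos [0.5992 0.3031 0.1334] shares [0.0079 0.2098 0.0422] twist -0.0026 F [ 0.8 -1.2 -0.6] t 5.2 open -0.0 gf 0.1
```

View pics/f.png

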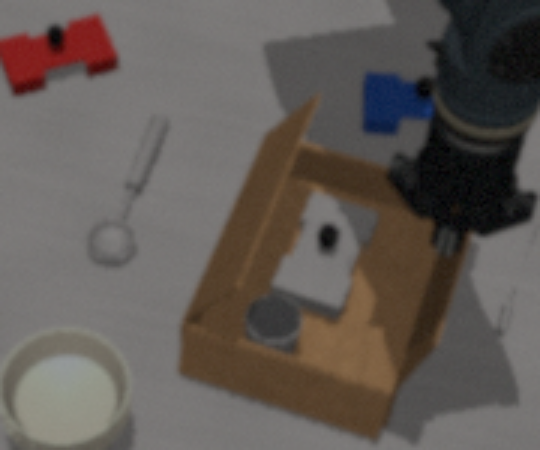

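Request:
{"api": "step_arm", "payload": {
  "deltas": [
    [[0,0.04,0,0],[0,0.04,0,0],[0,0.04,0.01,0],[0,0.04,0.02,0],[0,0.04,0.02,0],[0,0.03,0.02,0],[0,0,0,0],[0,-0.02,-0.1,0],[0,-0.1,-0.15,0],[0,-0.2,0,0]]
  ]
}}

```text
t: 6.08
tool_pos: [0.5991, 0.2879, 0.1736]
tool_rot: [0.003, 0.05, 0.999, 0.002]
force: [0.1, -1.1, 0.8]
opening: 0.0001
grasp_force: 0.0
```

Request:
{"api": "step_arm", "payload": {
  "deltas": [
    [[0,-0.2,0,0],[0,-0.2,0,0],[0,-0.05,0,0],[0,0,0.12,0],[0,0,0.12,0],[0,0,0.05,0],[0,-0.06,-0.01,0],[0,-0.04,-0.01,0],[0,-0.04,-0.01,0],[0,-0.04,-0.01,0]]
  ]
}}

```text
t: 6.92
tool_pos: [0.5848, 0.1586, 0.1209]
tool_rot: [0.001, 0.052, 0.999, 0.0]
force: [1.0, 0.5, 0.2]
opening: 0.0002
grasp_force: 0.3
```

Run:
```python
from h import *
go((.576,.06,.125),172.8)
```

```text
alpha 174.05 pos [0.5848 0.1586 0.1209] shares [-0.0072 -0.495  -0.0205] twist 0.0069 F [1.  0.5 0.2] t 6.92 open 0.0002 gf 0.3
```

Request:
{"api": "step_arm", "payload": {
  "deltas": [
    [[0,-0.04,-0.02,0],[0,-0.04,-0.02,0],[0,-0.04,-0.01,0],[0,-0.04,-0.01,0],[0,-0.04,-0.01,0],[0,-0.04,0,0],[0,-0.04,0,0],[0,-0.04,0,0],[0,-0.04,0.01,0],[0,-0.04,0.02,0]]
  ]
}}

```text
t: 7.75
tool_pos: [0.576, 0.0789, 0.1274]
tool_rot: [0.0, 0.052, 0.999, 0.0]
force: [0.1, -0.1, -0.6]
opening: -0.0001
grasp_force: 0.1
```

Request:
{"api": "step_arm", "payload": {
  "deltas": [
    [[0,-0.04,0.02,0],[0,-0.04,0.02,0],[0,-0.02,0.01,0],[0,0,0,0],[0,0.02,-0.1,0],[0,0.1,-0.15,0],[0,0.2,-0.1,0],[0,0.2,0,0],[0,0.15,0,0.006],[0,0,0,0]]
  ]
}}

```text
t: 8.58
tool_pos: [0.588, 0.1957, 0.1861]
tool_rot: [0.001, 0.06, 0.998, 0.001]
force: [-1.7, -0.2, -0.6]
opening: 0.0003
grasp_force: 0.0
```

Run:
```python
from h import *
import pickle
go((.5634,.198,.15),172.8)
S,T=cam('scene'),cam('side'); 
a=cv2.resize(S['frame'][150:300,260:440],(400,333)); b=cv2.resize(T['frame'][180:330,200:380],(400,333))
cv2.imwrite('pics/g.png',np.hstack([a,b]))
```

```text
alpha 173.15 pos [0.588  0.1957 0.1861] shares [ 0.1233 -0.0033  0.1807] twist 0.002 F [-1.7 -0.2 -0.6] t 8.58 open 0.0003 gf 0.0
```

View pics/g.png

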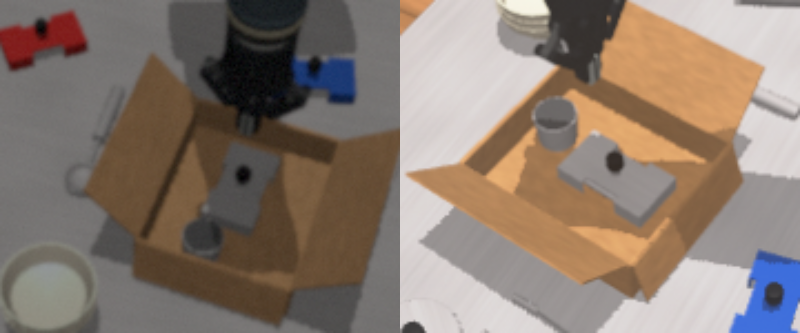

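Both flaps lie well back and the lids and cup haven't moved: knob at (243,173) in the left crop and (614,160) in the right. Next, get over the lids with the gripper open.

Request:
{"api": "step_arm", "payload": {
  "deltas": [
    [[0.06,-0.003,0,0.002],[0.063,0,0,0],[0,0,0.1,0],[0,0,0.1,0],[0,0,0.1,0],[0,0,0.05,0],[0,0,0.05,0],[0,0,0,0],[0,0,0,0],[0,0,0,0]]
  ],
  "gripper": 1
}}

```text
t: 9.52
tool_pos: [0.5635, 0.1928, 0.1069]
tool_rot: [0.001, 0.065, 0.998, 0.0]
force: [0.5, 0.3, 0.1]
opening: 0.0855
grasp_force: 0.0
```

Run:
```python
from h import *
go((.5634,.198,.020),172.84)
```

```text
alpha 172.60 pos [0.5635 0.1928 0.1069] shares [0.004  0.0256 0.4344] twist -0.0014 F [0.5 0.3 0.1] t 9.52 open 0.0855 gf 0.0
```

Request:
{"api": "step_arm", "payload": {
  "deltas": [
    [[0.004,0.026,0,-0.0014],[0,0,0.1,0],[0,0,0.1,0],[0,0,0.08,0],[0,0,0.05,0],[0,0,0.04,0],[0,0,0.03,0],[0,0,0.02,0],[0,0,0.015,0],[0,0,0,0]]
  ]
}}

```text
t: 10.35
tool_pos: [0.5629, 0.1981, 0.0189]
tool_rot: [-0.0, 0.062, 0.998, 0.0]
force: [-0.2, -0.4, 0.2]
opening: 0.0858
grasp_force: 0.0
```

Run:
```python
from h import *
go((.5634,.198,.020),172.84)
```

```text
alpha 172.86 pos [0.5629 0.1981 0.0189] shares [-0.0027 -0.0004 -0.0056] twist 0.0001 F [-0.2 -0.4  0.2] t 10.35 open 0.0858 gf 0.0
```

Good. Close gradually, then fully.

Request:
{"api": "step_arm", "payload": {
  "deltas": [
    [[0,0,0,0],[0,0,0,0],[0,0,0,0],[0,0,0,0],[0,0,0,0],[0,0,0,0],[0,0,0,0],[0,0,0,0],[0,0,0,0],[0,0,0,0]]
  ],
  "gripper": 0.74
}}

```text
t: 11.18
tool_pos: [0.5628, 0.1981, 0.019]
tool_rot: [0.0, 0.062, 0.998, 0.0]
force: [0.4, -0.5, 0.2]
opening: 0.0633
grasp_force: 0.0
```

Request:
{"api": "step_arm", "payload": {
  "deltas": [
    [[0,0,0,0],[0,0,0,0],[0,0,0,0],[0,0,0,0],[0,0,0,0],[0,0,0,0],[0,0,0,0],[0,0,0,0],[0,0,0,0],[0,0,0,0]]
  ],
  "gripper": 0
}}

```text
t: 12.02
tool_pos: [0.5629, 0.1981, 0.0194]
tool_rot: [0.0, 0.062, 0.998, 0.0]
force: [-1.6, -0.3, 5.9]
opening: 0.0566
grasp_force: 64.2
```

Gripping the 58 mm flange (opening 56.6 mm, 64 N). Lift it straight up.

Request:
{"api": "step_arm", "payload": {
  "deltas": [
    [[0,0,-0.02,0],[0,0,-0.04,0],[0,0,-0.06,0],[0,0,-0.1,0],[0,0,-0.1,0],[0,0,-0.12,0],[0,0,-0.12,0],[0,0,-0.12,0],[0,0,-0.1,0],[0,0,-0.05,0]]
  ]
}}

```text
t: 12.85
tool_pos: [0.5636, 0.1984, 0.1882]
tool_rot: [0.002, 0.062, 0.998, 0.001]
force: [-0.4, 0.2, -1.0]
opening: 0.0564
grasp_force: 64.2
```

Request:
{"api": "step_arm", "payload": {
  "deltas": [
    [[0,0,-0.05,0],[0,0,-0.1,0],[0,0,-0.1,0],[0,0,-0.05,0],[0,0,0,-0.03],[0,0,0,-0.03],[0,0,0,-0.03],[0,0,0,-0.03],[0,0,0,-0.03],[0,0,0,-0.03]]
  ]
}}

```text
t: 13.68
tool_pos: [0.5625, 0.198, 0.2439]
tool_rot: [-0.001, -0.221, 0.975, -0.0]
force: [-0.0, 0.1, -1.9]
opening: 0.0567
grasp_force: 64.2
```

Run:
```python
from h import *
go((.5395,-.1894,.245),205.5)
d=cam('wrist'); cv2.imwrite('pics/hh.png',d['frame'])
T=cam('side');cv2.imwrite('pics/side2.png',T['frame'])
```

```text
alpha -154.47 pos [0.5625 0.198  0.2439] shares [ 0.9384 -1.6983 -0.0053] twist 0.0002 F [-0.   0.1 -1.9] t 13.68 open 0.0567 gf 64.2
```

View pics/hh.png

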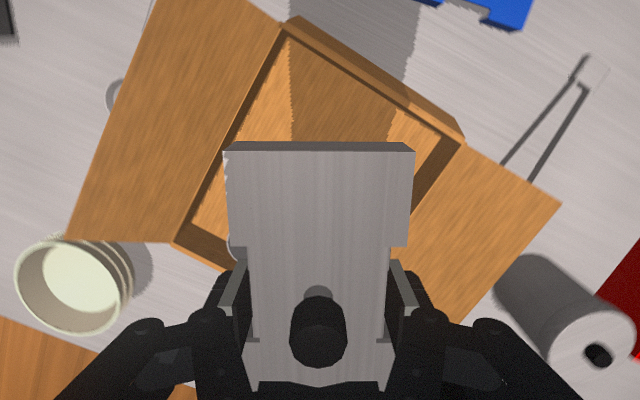

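The lids are held level and square between the pads (knob at (318,340), lid's far edge at row 145). I'll carry them to a spot where the wrist camera sees the tin mouth.

Run:
```python
from h import *
go((.625,-.1485,.30),205.5)
```

```text
alpha -154.64 pos [0.5625 0.198  0.244 ] shares [ 0.4595 -1.6994 -0.2799] twist -0.0008 F [ 0.2 -0.8 -1.7] t 13.78 open 0.0562 gf 64.2
```

Request:
{"api": "step_arm", "payload": {
  "deltas": [
    [[0.01,-0.04,-0.02,0],[0.025,-0.09,-0.02,0],[0.035,-0.13,-0.02,0],[0.04,-0.15,-0.02,0],[0.04,-0.15,-0.02,0],[0.04,-0.15,-0.02,0],[0.04,-0.15,-0.02,0],[0.04,-0.15,-0.02,0],[0.04,-0.15,-0.02,0],[0.04,-0.15,-0.02,0]]
  ]
}}

```text
t: 14.62
tool_pos: [0.6111, -0.0709, 0.2852]
tool_rot: [-0.0, -0.217, 0.976, 0.0]
force: [0.3, -0.9, -1.0]
opening: 0.0564
grasp_force: 64.2
```

Request:
{"api": "step_arm", "payload": {
  "deltas": [
    [[0.04,-0.15,-0.02,0],[0.035,-0.13,-0.02,0],[0.025,-0.09,-0.02,0],[0.015,-0.06,-0.02,0],[0.01,-0.04,0,0],[0,0,0,0],[0,0,0,0],[0,0,0,0],[0,0,0,0],[0,0,0,0]]
  ]
}}

```text
t: 15.45
tool_pos: [0.6287, -0.1635, 0.301]
tool_rot: [-0.0, -0.219, 0.976, 0.0]
force: [-0.6, -1.2, -1.3]
opening: 0.0564
grasp_force: 64.2
```

Run:
```python
from h import *
import pickle
go((.625,-.1485,.30),205.5)
d=cam('wrist'); pickle.dump(d,open('w2.pkl','wb')); cv2.imwrite('pics/w2.png',cv2.resize(d['frame'][0:200,170:470],(800,533),interpolation=cv2.INTER_CUBIC))
print(proj(d,[[.4817,-.1902,.11],[.5753,-.1452,.11],[.5937,-.1916,.11],[.5028,-.2325,.11]]))
```

```text
alpha -154.69 pos [ 0.6287 -0.1635  0.301 ] shares [-0.0152  0.0756  0.0049] twist -0.001 F [-0.6 -1.2 -1.3] t 15.45 open 0.0564 gf 64.2
[[362.63677745   5.51626731]
 [359.35742051 127.1717913 ]
 [306.5312609  123.71220281]
 [307.5885117    6.66014861]]
```

View pics/w2.png

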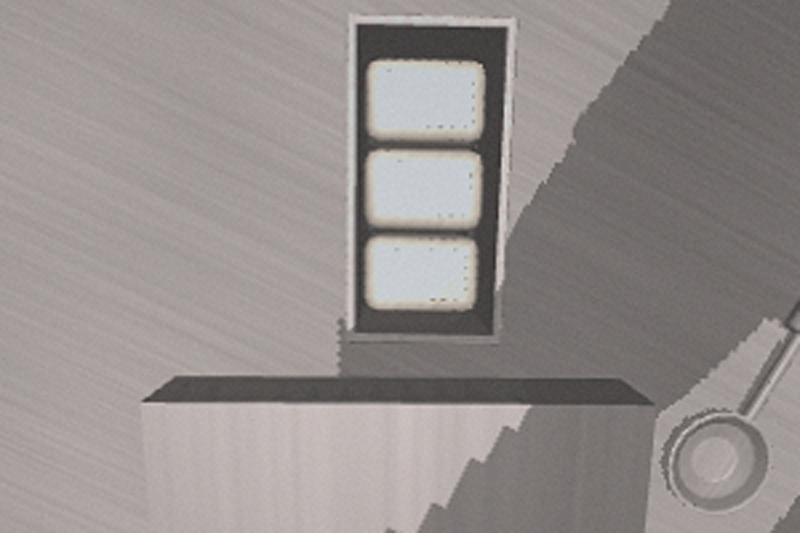

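The tin's mouth is clear in the wrist crop: outer rim corners at about (348,16), (518,18), (499,341), (347,340), inner mouth at (357,25), (508,27), (494,333), (355,332).

Run:
```python
from h import *
import pickle
d=pickle.load(open('w2.pkl','rb')); np.set_printoptions(precision=4,suppress=True)
for L in ([(348,15),(518,17),(499,341),(346,340)],[(357,25),(508,27),(494,333),(355,332)]):
    p=plane(d,[(x/2.6667+170-.5+.19,y/2.6667-.31) for x,y in L],.11)[:,:2]
    e=[p[(i+1)%4]-p[i] for i in range(4)]
    print(p.mean(0),[np.linalg.norm(v).round(4) for v in e],[np.degrees(np.arctan2(v[1],v[0])).round(1) for v in e], cv2.minAreaRect(p.astype(np.float32)))
```

```text
[ 0.5406 -0.1928] [np.float64(0.0547), np.float64(0.1038), np.float64(0.0541), np.float64(0.104)] [np.float64(114.8), np.float64(23.7), np.float64(-65.1), np.float64(-155.9)] ((0.5405468344688416, -0.1926465779542923), (0.10467725247144699, 0.05473172292113304), 24.058046340942383)
[ 0.5405 -0.1925] [np.float64(0.0487), np.float64(0.098), np.float64(0.0491), np.float64(0.0982)] [np.float64(114.7), np.float64(24.4), np.float64(-65.1), np.float64(-155.8)] ((0.540607750415802, -0.1925671398639679), (0.09850359708070755, 0.04906156286597252), 24.380783081054688)
```

Run:
```python
from h import *
go((.5405,-.1926,.140),204.4)
```

```text
alpha -154.69 pos [ 0.6288 -0.1636  0.301 ] shares [0.461  0.0575 0.8049] twist 0.0051 F [ 0.3 -1.1 -1. ] t 15.5 open 0.0564 gf 64.2
```

Request:
{"api": "step_arm", "payload": {
  "deltas": [
    [[0.04,0.005,0,0],[0.08,0.01,0,0],[0.1,0.0125,0,0],[0.1,0.0125,0,0],[0.08,0.01,0,0],[0.04,0.005,0,0],[0.02,0.0025,0,0.005],[0,0,0.05,0],[0,0,0.08,0],[0,0,0.1,0]]
  ]
}}

```text
t: 16.33
tool_pos: [0.5417, -0.1934, 0.2555]
tool_rot: [0.001, -0.211, 0.978, -0.001]
force: [0.2, -0.0, -1.7]
opening: 0.0562
grasp_force: 64.3
```

Request:
{"api": "step_arm", "payload": {
  "deltas": [
    [[0,0,0.1,0],[0,0,0.1,0],[0,0,0.1,0],[0,0,0.1,0],[0,0,0.08,0],[0,0,0.05,0],[0,0,0.03,0],[0,0,0,0],[0,0,0,0],[0,0,0,0]]
  ]
}}

```text
t: 17.17
tool_pos: [0.5414, -0.1935, 0.1439]
tool_rot: [0.001, -0.211, 0.977, -0.0]
force: [-0.2, 0.6, -1.0]
opening: 0.0564
grasp_force: 64.2
```

Run:
```python
from h import *
go((.5405,-.1926,.1),204.4)
```

```text
alpha -155.64 pos [ 0.5414 -0.1935  0.1439] shares [0.0022 0.0057 0.2195] twist -0.0002 F [-0.2  0.6 -1. ] t 17.17 open 0.0564 gf 64.2
```

Request:
{"api": "step_arm", "payload": {
  "deltas": [
    [[0.002,0.005,0,0],[0,0,0.03,0],[0,0,0.03,0],[0,0,0.03,0],[0,0,0.025,0],[0,0,0.015,0],[0,0,0.015,0],[0,0,0.01,0],[0,0,0,0],[0,0,0,0]]
  ]
}}

```text
t: 18.0
tool_pos: [0.54, -0.1925, 0.1119]
tool_rot: [-0.0, -0.211, 0.977, 0.0]
force: [-0.7, -0.6, -1.5]
opening: 0.0566
grasp_force: 64.2
```

Run:
```python
from h import *
go((.5405,-.1926,.1),204.4)
print(readout.read_state()['wrist_torque'].round(2))
```

```text
alpha -155.64 pos [ 0.54   -0.1925  0.1119] shares [-0.0024 -0.0014  0.0595] twist -0.0002 F [-0.7 -0.6 -1.5] t 18.0 open 0.0566 gf 64.2
[-0.04 -0.04 -0.01]
```

Request:
{"api": "step_arm", "payload": {
  "deltas": [
    [[-0.002,-0.001,0.008,0],[0,0,0.008,0],[0,0,0.008,0],[0,0,0.008,0],[0,0,0.006,0],[0,0,0.005,0],[0,0,0.005,0],[0,0,0.003,0],[0,0,0,0],[0,0,0,0]]
  ]
}}

```text
t: 18.83
tool_pos: [0.5403, -0.1925, 0.1017]
tool_rot: [-0.0, -0.211, 0.977, 0.0]
force: [0.2, -0.6, -1.1]
opening: 0.0561
grasp_force: 64.2
```

Run:
```python
from h import *
go((.5405,-.1926,.099),204.4)
print(readout.read_state()['wrist_torque'].round(2))
```

```text
alpha -155.64 pos [ 0.5403 -0.1925  0.1017] shares [-0.0006 -0.0006  0.0136] twist -0.0002 F [ 0.2 -0.6 -1.1] t 18.83 open 0.0561 gf 64.2
[-0.01  0.02 -0.01]
```

Free all the way; now the last 2–3 mm in small steps until contact.

Request:
{"api": "step_arm", "payload": {
  "deltas": [
    [[0,0,0.003,0],[0,0,0.002,0],[0,0,0.002,0],[0,0,0.001,0],[0,0,0.001,0],[0,0,0.001,0],[0,0,0.001,0],[0,0,0,0],[0,0,0,0],[0,0,0,0]]
  ]
}}

```text
t: 19.67
tool_pos: [0.5404, -0.1925, 0.0995]
tool_rot: [-0.0, -0.211, 0.977, 0.0]
force: [0.1, 0.8, -1.0]
opening: 0.0565
grasp_force: 64.2
```

Request:
{"api": "step_arm", "payload": {
  "deltas": [
    [[0,0,0.001,0],[0,0,0.001,0],[0,0,0.001,0],[0,0,0.001,0],[0,0,0.001,0],[0,0,0.001,0],[0,0,0,0],[0,0,0,0],[0,0,0,0],[0,0,0,0]]
  ]
}}

```text
t: 20.5
tool_pos: [0.5404, -0.1926, 0.0994]
tool_rot: [0.0, -0.211, 0.977, -0.0]
force: [-2.9, 0.8, 9.8]
opening: 0.0564
grasp_force: 65.4
```

Contact at TCP z 0.0994, just as predicted for fully seated. Release and rise.

Request:
{"api": "step_arm", "payload": {
  "deltas": [
    [[0,0,0,0],[0,0,0,0],[0,0,0,0],[0,0,0,0],[0,0,0,0],[0,0,0,0],[0,0,0,0],[0,0,0,0],[0,0,0,0],[0,0,0,0]]
  ],
  "gripper": 1
}}

```text
t: 21.33
tool_pos: [0.5403, -0.1925, 0.0983]
tool_rot: [-0.0, -0.211, 0.977, 0.0]
force: [-0.3, -0.2, -0.1]
opening: 0.0854
grasp_force: 0.0
```

Request:
{"api": "step_arm", "payload": {
  "deltas": [
    [[0,0,-0.02,0],[0,0,-0.05,0],[0,0,-0.08,0],[0,0,-0.1,0],[0,0,-0.1,0],[0,0,-0.05,0],[0,0,-0.02,0],[0,0,0,0],[0,0,0,0],[0,0,0,0]]
  ]
}}

```text
t: 22.17
tool_pos: [0.5398, -0.1924, 0.1812]
tool_rot: [-0.001, -0.211, 0.977, 0.001]
force: [0.0, 0.4, 0.3]
opening: 0.0854
grasp_force: 0.0
```

Run:
```python
from h import *
import pickle
go((.5405,-.1926,.099),204.4)
S,T,W=cam('scene'),cam('side'),cam('wrist'); pickle.dump((S,T,W),open('s3.pkl','wb'))
c=np.array([.5405,-.1926]);
def crop(d,z,r):
    u,v=proj(d,[[*c,z]])[0].astype(int); x=max(u-r,0);y=max(v-r,0); print((x,y)); return cv2.resize(d['frame'][y:y+2*r,x:x+2*r],(266,266),interpolation=cv2.INTER_CUBIC)
cv2.imwrite('pics/k.png',cv2.resize(np.hstack([crop(S,.12,33),crop(T,.12,33),crop(W,.12,100)]),None,fx=1,fy=1))
print(proj(W,[[*c,.141],[*c,.12]]),proj(S,[[*c,.141]]),proj(T,[[*c,.141]]))
```

```text
alpha -155.64 pos [ 0.5398 -0.1924  0.1812] shares [-0.0027 -0.0024  0.4112] twist -0.0002 F [0.  0.4 0.3] t 22.17 open 0.0854 gf 0.0
(np.int64(207), np.int64(148))
(np.int64(339), np.int64(112))
(np.int64(216), np.int64(119))
[[316.45896212 233.14993191]
 [316.56384803 219.36721509]] [[239.62602204 177.05576163]] [[372.84283598 140.23697248]]
```

View pics/k.png

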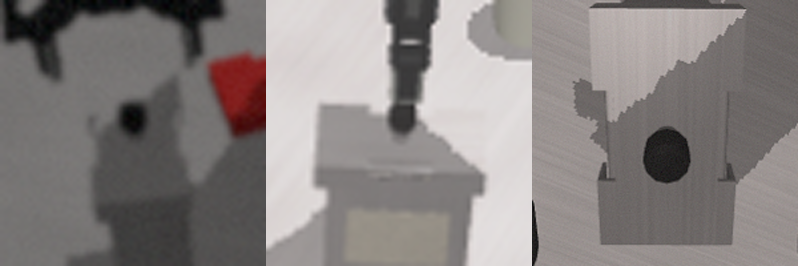

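The last view shows the nested lids squarely on the tin: knob at about (667,156) in the wrist crop, hem level in the side crop. I'll measure the knob and lid height numerically.

Run:
```python
from h import *
import pickle
S,T,W=pickle.load(open('s3.pkl','rb')); np.set_printoptions(precision=4,suppress=True)
def blob(d,u,v,r,t):
    g=cv2.cvtColor(d['frame'],cv2.COLOR_BGR2GRAY)[v-r:v+r+1,u-r:u+r+1]; n,l,s,c=cv2.connectedComponentsWithStats((g<t).astype(np.uint8)); i=1+s[1:,4].argmax(); return c[i]+[u-r,v-r],s[i]
k=blob(W,317,236,28,50); a=blob(S,240,177,7,30); print(k,a)
print('knob',plane(W,[k[0]],.141),tri(S,[a[0]],W,[k[0]]),plane(S,[a[0]],.141))
c=lambda x,y:((x-532)/1.33+216-.4,y/1.33+119-.4)
p=plane(W,[c(590,8),c(745,8),c(733,244),c(600,244)],.121);print(p,p.mean(0),[np.linalg.norm(p[i]-p[i-1]).round(4) for i in range(4)])
```

```text
(array([316.9729, 235.7935]), array([  11,    8,   35,   40, 1109], dtype=int32)) (array([239.5714, 177.1429]), array([ 4,  4,  6,  7, 28], dtype=int32))
knob [[ 0.5419 -0.1917  0.141 ]] [[ 0.5416 -0.192   0.142   0.0004]] [[ 0.5409 -0.1926  0.141 ]]
[[ 0.5004 -0.2468  0.121 ]
 [ 0.4728 -0.1859  0.121 ]
 [ 0.5817 -0.1363  0.121 ]
 [ 0.6099 -0.1988  0.121 ]] [ 0.5412 -0.1919  0.121 ] [np.float64(0.1196), np.float64(0.0668), np.float64(0.1196), np.float64(0.0686)]
```

Knob measured at (0.541, -0.192, 0.142) and the lid top is 120×68 mm at z 0.121, so the lids are fully seated and square. Next, go down over the knob.

Run:
```python
from h import *
go((.541,-.1922,.128),204.4)
```

```text
alpha -155.64 pos [ 0.5399 -0.1924  0.1814] shares [-0.0053 -0.0012  0.2671] twist -0.0002 F [ 0.2 -0.3 -0.8] t 22.32 open 0.0851 gf 0.0
```

Request:
{"api": "step_arm", "payload": {
  "deltas": [
    [[-0.006,-0.002,0.04,0],[0,0,0.06,0],[0,0,0.06,0],[0,0,0.05,0],[0,0,0.03,0],[0,0,0.018,0],[0,0,0.005,0],[0,0,0,0],[0,0,0,0],[0,0,0,0]]
  ],
  "gripper": 0.5
}}

```text
t: 23.15
tool_pos: [0.542, -0.1926, 0.1303]
tool_rot: [0.0, -0.211, 0.977, -0.0]
force: [0.1, 0.5, 0.3]
opening: 0.0429
grasp_force: 0.0
```

Run:
```python
from h import *
go((.541,-.1922,.128),204.4)
```

```text
alpha -155.64 pos [ 0.542  -0.1926  0.1303] shares [0.0037 0.0036 0.0115] twist -0.0002 F [0.1 0.5 0.3] t 23.15 open 0.0429 gf 0.0
```

Request:
{"api": "step_arm", "payload": {
  "deltas": [
    [[0.003,0.003,0.008,0],[0,0,0,0],[0,0,0,0],[0,0,0,0],[0,0,0,0],[0,0,0,0],[0,0,0,0],[0,0,0,0],[0,0,0,0],[0,0,0,0]]
  ],
  "gripper": 0.28
}}

```text
t: 23.98
tool_pos: [0.5408, -0.1921, 0.1281]
tool_rot: [-0.0, -0.211, 0.977, 0.0]
force: [0.3, -0.0, -0.1]
opening: 0.0237
grasp_force: 0.0
```

Request:
{"api": "step_arm", "payload": {
  "deltas": [
    [[0,0,0,0],[0,0,0,0],[0,0,0,0],[0,0,0,0],[0,0,0,0],[0,0,0,0],[0,0,0,0],[0,0,0,0],[0,0,0,0],[0,0,0,0]]
  ],
  "gripper": 0
}}

```text
t: 24.82
tool_pos: [0.541, -0.1922, 0.1283]
tool_rot: [0.0, -0.211, 0.977, -0.0]
force: [-1.0, 0.1, 5.0]
opening: 0.018
grasp_force: 58.6
```

Request:
{"api": "step_arm", "payload": {
  "deltas": [
    [[0,0,-0.01,0],[0,0,-0.01,0],[0,0,-0.02,0],[0,0,-0.02,0],[0,0,-0.02,0],[0,0,-0.03,0],[0,0,-0.03,0],[0,0,-0.03,0],[0,0,-0.03,0],[0,0,-0.03,0]]
  ]
}}

```text
t: 25.65
tool_pos: [0.5409, -0.1922, 0.1749]
tool_rot: [0.0, -0.211, 0.977, -0.0]
force: [0.5, -0.3, -0.4]
opening: 0.0176
grasp_force: 58.6
```

Request:
{"api": "step_arm", "payload": {
  "deltas": [
    [[0,0,-0.04,0],[0,0,-0.05,0],[0,0,-0.05,0],[0,0,-0.05,0],[0,0,-0.03,0],[0,0,-0.02,0],[0,0,-0.01,0],[0,0,0,0],[0,0,0,0],[0,0,0,0]]
  ]
}}

```text
t: 26.48
tool_pos: [0.5406, -0.192, 0.2236]
tool_rot: [-0.0, -0.211, 0.977, 0.0]
force: [-0.7, 0.4, -1.5]
opening: 0.0179
grasp_force: 58.6
```

Run:
```python
from h import *
import pickle
go((.541,-.1922,.2245),204.4)
S,T,W=cam('scene'),cam('side'),cam('wrist'); pickle.dump((S,T,W),open('s4.pkl','wb'))
# where the tin rim, seated flange corners and lifted lid corners should project in the side view; compare grey profile along the tin's axis
g=cv2.cvtColor(T['frame'],cv2.COLOR_BGR2GRAY)
for z in (.237,.216,.198,.175,.15,.13,.118,.11,.10,.08): 
    u,v=proj(T,[[.541,-.1922,z]])[0]; print(z,u.round(1),v.round(1),g[int(round(v)),int(round(u))])
u=int(proj(T,[[.541,-.1922,.15]])[0][0]); v=int(proj(T,[[.541,-.1922,.15]])[0][1]); print('col',u,g[v-45:v+35,u+12].tolist(), v-45)
```

```text
alpha -155.64 pos [ 0.5406 -0.192   0.2236] shares [-0.0014 -0.0015 -0.0044] twist -0.0002 F [-0.7  0.4 -1.5] t 26.48 open 0.0179 gf 58.6
0.237 374.4 113.0 60
0.216 374.0 119.2 60
0.198 373.7 124.4 143
0.175 373.2 130.9 218
0.15 372.8 137.8 218
0.13 372.4 143.2 125
0.118 372.2 146.4 130
0.11 372.1 148.5 143
0.1 371.9 151.2 131
0.08 371.6 156.3 123
col 372 [212, 212, 214, 215, 215, 215, 214, 215, 215, 218, 218, 217, 217, 216, 216, 215, 216, 217, 216, 215, 213, 211, 212, 211, 212, 214, 204, 148, 149, 148, 147, 146, 146, 144, 147, 144, 127, 121, 122, 123, 123, 133, 183, 219, 220, 220, 220, 220, 212, 172, 156, 156, 122, 113, 127, 135, 147, 147, 147, 142, 139, 157, 155, 127, 129, 123, 122, 123, 123, 122, 121, 121, 124, 131, 134, 130, 131, 129, 127, 127] 92
```

Run:
```python
from h import *
import pickle
S,T,W=pickle.load(open('s4.pkl','rb')); D=pickle.load(open('d0.pkl','rb')); np.set_printoptions(precision=4,suppress=True)
a=np.radians(24.4);R=np.array([[np.cos(a),-np.sin(a)],[np.sin(a),np.cos(a)]]); c=np.array([.541,-.1922])
for n,d,z0 in (('scene',S,.118),('side',T,.118)):
    g=cv2.cvtColor(d['frame'],cv2.COLOR_BGR2GRAY); g0=cv2.cvtColor(D[n]['frame'],cv2.COLOR_BGR2GRAY)
    for y in (-.02,0,.02):
        L=[[*(c+R@[x,y]),z0] for x in (-.05,-.03,-.01,.01,.03,.05)]; q=proj(d,L).round().astype(int)
        print(n,y,'now',[int(g[v,u]) for u,v in q],'start',[int(g0[v,u]) for u,v in q])
# lid level / position from wrist: outer-lid corners cannot drift; compare knob-lid picture with grip one via side lid mask
g=cv2.cvtColor(T['frame'],cv2.COLOR_BGR2GRAY); s=T['frame'].max(2).astype(int)-T['frame'].min(2)
q=proj(T,[[*(c+R@[sx*.06,sy*.034]),z] for z in (.216,.195) for sx,sy in ((-1,-1),(1,-1),(1,1),(-1,1))]);print(q.round(1).tolist())
for u in range(350,400,6): print(u,''.join('#' if x<175 else '.' for x in g[108:168,u]))
```

```text
scene -0.02 now [82, 62, 68, 72, 70, 71] start [104, 58, 54, 94, 64, 94]
scene 0 now [78, 66, 72, 69, 78, 81] start [106, 61, 56, 139, 129, 128]
scene 0.02 now [79, 68, 71, 82, 76, 76] start [107, 68, 61, 119, 124, 119]
side -0.02 now [159, 153, 148, 155, 154, 148] start [203, 204, 198, 189, 201, 204]
side 0 now [146, 136, 139, 129, 132, 147] start [193, 115, 114, 115, 115, 162]
side 0.02 now [162, 148, 146, 145, 133, 147] start [198, 113, 113, 115, 115, 207]
[[395.9, 112.4], [352.4, 110.7], [351.4, 126.2], [396.4, 128.0], [395.3, 118.4], [352.3, 116.8], [351.3, 132.3], [395.7, 134.1]]
350 .........................................................###
356 ....#####################.......############################
362 ....#####################.......############################
368 ......############..............############################
374 ###################...............##########################
380 ..##...############..............###########################
386 ............##############.......###########################
392 .................##########.................................
398 ###################.........................................
```

The inner lid covers the mouth: plain steel where the white packs showed before. The outer lid's hem in the side view falls where a level lid at z ≈ 0.195 should, 85 mm above the rim. Handing it in.

```bash
python3 -c "
from station import workorder; print(workorder.finish_job())"
```

```text
the job is handed in; nothing more can be done
None
```

I handed the job in at about 27 s of the 72 s allowed: both flaps are laid back, the inner lid is seated in the tin, and the outer lid is held level by its knob about 85 mm above the rim (measured from the camera views). The hand-in returned no verdict.

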